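Unlock and start the homogeniser

TASK

Start the homogeniser from its control box: press the small round unlock key (the light one) down until it clicks, then the long bar-shaped run key (the stiff one) down until it clicks, and let both spring back up. Do not press the large round stop key, and leave the beaker beside the box standing where it is.

Things in the scene. Friction and masses are not known exactly. Their poses are not given: they have to be found in the camera images.
- unlock_key (a point): The light key: small plain round grey key, 24 mm across. Point: centre of its flat top, 72 mm above the bench, 18 mm above its black surround; z up; the point goes down with the key. It slides straight down 6 mm on a light spring: moves from 1 N, clicks at 4 mm (2.3 N), bottoms at 6 mm (3 N), springs back when let go.
- run_key (a point): The stiff key: plain grey bar, 60 x 26 mm. Point: centre of its flat top, 72 mm above the bench, 18 mm above its black surround; x along the bar, y along the row of keys, z up; it goes down with the key. It slides straight down 8 mm on a stiff spring: moves from 3.6 N, clicks at 5.5 mm (9.4 N), bottoms at 8 mm (12 N), springs back.
- stop_key (a point): Stop key, to be left alone: large round grey head, 42 mm across. Point: centre of its flat top, 72 mm above the bench (6 mm travel, 6 N). The three keys stand in a row in any order, 80 mm between centres, on the near part of a low cream box (200 x 290 x 50 mm, fixed, yaw within 20 degrees) with a display and a dial on its far part.
- beaker: A glass beaker, 62 mm across, 75 mm high, loose on the bench beside the box; a plastic syringe stands in it, up to about 120 mm above the bench. Origin: centre of its underside. Nearby also stand a tissue box 85 mm high (on the box's other side) and, beyond the beaker, a white vortex mixer 86 mm high.
Not all that is in view belongs to the job. Of the things like the beaker, leave any that is green; of the rest the larger one is meant.

How it is judged:
By the outcome, as a careful person would: the job done as asked, in the order asked, and still so for the second after the job is handed in, with the robot touching nothing.
It also fails if it takes over 34 s, if anything falls off the work surface, if the arm or the gripper's body presses on something with over 40 N, if the wrist force passes 120 N, or if a joint passes its speed limit or range.

ROBOT

A 6-joint arm with a two-finger parallel gripper is mounted at the origin on the work surface. World frame = base frame: x ahead of the robot, y to its left, z up, the work surface at z = 0. Lengths are in mm, angles in rad, forces in N, time in s.
With the tool pointing down it reaches from about 350 to 875 mm from the base axis. Payload 4.2 kg.
Tool frame: the origin (TCP) lies midway between the tips of the shut fingers; the grasp point (between the pads) lies 19 mm behind it (arm.tcp_to_grasp is the distance from the TCP to the grasp point, in mm); z points along the fingers, y is the line along which they close (so a half turn about z gives the same grasp; the last joint's range is limited). The gripper opens to 85 mm and grips with 20 to 120 N. Pads are 22 mm wide; open, the fingers measure 114 mm over their backs; the gripper's body (76 mm by 85 mm) begins 54 mm behind the grasp point. The pads swing forward as they close: fully open they stand 13 mm farther back than shut.
Start: joints at [-0.965, 0.385, 0.008, 0, -1.194, -0.259], TCP at [212.446, -587.764, 231.312] pointing down, gripper open.
Joint ranges: [-3.14, 3.14], [-1.21, 2.06], [-1.07, 1.41], [-3.16, 2.05], [-2.99, -0.16], [-3.1, 3.1]. Speed limits (rad/s): [2.79, 2.79, 3.14, 3.14, 3.14, 3.14].

INTERFACE

Orientations are given as a unit quaternion [x, y, z, w].
In Python, from bench import arm gives the robot as it stands.
- The arm moves only by the tool arm_command, never from a script. Its argument "rows" is a list of rows, each a list of 2 entries, a list of its own where there are three numbers: the shift along the tool's x, y, z as a fraction of full scale, then the turn, a rotation vector about the tool's x, y, z as a fraction of full scale. In form: [[[x, y, z], [wx, wy, wz]], ...]. A call has 1 to 5 rows; each row is the pose to reach, as a shift and turn from the pose commanded when the call began, along the tool's axes at that moment, turning the shorter way round; what a row does not reach only later rows make up. Full scale, the value 1, is 0.25 m for a shift and 180 degrees for a turn. A row lasts 1/10 s, in which the tool goes at most 50 mm and 8.59 degrees, less where a joint would pass 70% of its speed; a pose out of reach is approached as far as the arm can. A call with a number of a shift or a turn outside -1 to 1 is refused whole. A call with a gripper value outside its range is refused whole. "grip" is the opening, from 0 (shut) to 1 (fully open), set as the call begins (left out, the last holds). The fingers move at their own pace and stop on an object; the grip force is fixed at half the most. Time passes only in rows, so rows that repeat a pose let the fingers close. It gives the time, the measured TCP pose, the force, the opening and the grip force at its end, in the units of the state.
- arm.read_state(): the state, without advancing time (a new reading comes with each control period).
- arm.get_image(name): name is "scene" or "top"; returns (picture, depth): 480x640x3 uint8, blue, green, red; 480x640 float32, mm along the optical axis (not along the pixel's ray), 0 where there is no reading.
- arm.camera_info(name): a dict with "fx", "fy", "cx", "cy" (pixels), "extrinsics" (4x4, takes a point from camera to world coordinates). Camera axes: x right, y down, z forward; pixel columns grow to the right and rows downward; lengths in mm; the calibration is good to about 2 mm. A picture is of the moment at which its call begins. camera_info takes no time and is no camera call.
- arm.job_done(): hands the job in; it is judged then, once.
Trained networks look in the newest picture that a camera, given by its name, has taken for a name from the list of things; names that differ only in an ending like _2 or _b are one class to them, and where a whole thing is asked for, a point or a joint stands for the part that bears it (a point fixed in the world has none). Each returns a list of dicts, best first, with "score" (0 to 1); they miss things now and then, are a little off and sometimes report something else, mostly with a low value. They report only what shows in the picture. A call takes as long as a camera call. They do not tell look-alikes from the thing itself.
- arm.spot_in(camera, query): "position" ([column, row] in pixels, amid what is visible of it).
The state is a dict: "clock": time; "joints": joint angles; "joint_vel": joint speeds; "joint_efforts": joint torques, N m; "position": TCP position; "ee_rot": TCP orientation; "contact_force": force on the tool from outside, world axes, zero at the start; "wrist_torque": the same for the moment, N m; "gripper_width": finger opening in mm; "grasp_force": force on a finger pad.
Only numpy, scipy, OpenCV 4.12 (cv2) and the standard library are available. Lean on these libraries where they do the work, as an engineer would, in place of code of your own. Each camera call takes 0.05 s, during which the arm holds its last target. There are 200 camera calls.

## Working session

There is one attempt and no reset: what is moved stays moved. The work goes in short steps, Python scripts to look and compute and a tool call to move; the robot and the scene stay as the last step left them, time stands still between calls to the robot, and variables do not carry over. Pictures are saved under pics/ and viewed, at most 10 in all, crops included, and the job is handed in when it is done.

Besides the shell and the picture viewer there is one more tool, called after "Call:" as name(argument=value, ...) on one line, values as JSON. arm_command: Moves the arm, as the interface text tells. Shift numbers are shares of 0.25 m and turn numbers shares of 180 degrees, none past 1 either way. Its arguments: {"type":"object","properties":{"rows":{"type":"array","items":{"type":"array"}},"grip":{"type":"number"}},"required":["rows"]}

```bash
mkdir -p pics; cat > h.py <<'E'
import numpy as np, cv2
from bench import arm
def world(cam,uv,depth,r=2):
    i=arm.camera_info(cam);u,v=uv;a=depth[int(v)-r:int(v)+r+1,int(u)-r:int(u)+r+1];d=np.median(a[a>0])
    p=np.array([(u-i['cx'])/i['fx']*d,(v-i['cy'])/i['fy']*d,d,1]);return (np.array(i['extrinsics'])@p)[:3]
E
python3 - <<'E'
from h import *
ims=[]
for c in ("top","scene"):
    im,d=arm.get_image(c);cv2.imwrite(f"pics/{c}0.png",im)
    for q in ("unlock_key","run_key","stop_key","beaker"):
        for r in arm.spot_in(c,q)[:4]:
            p=r['position'];print(c,q,np.round(p),round(r['score'],2),np.round(world(c,p,d)))
s=arm.read_state();print(s['position'],s['ee_rot'],s['clock'])
E
```

```text
top unlock_key [220. 213.] 0.54 [578. 121.  72.]
top run_key [273. 222.] 0.6 [565.  40.  72.]
top stop_key [318. 232.] 0.59 [548. -30.  72.]
top beaker [467. 330.] 0.86 [ 391. -274.    3.]
top beaker [420. 250.] 0.8 [ 517. -182.   89.]
top beaker [414. 320.] 0.75 [ 412. -171.   78.]
scene unlock_key [435. 269.] 0.76 [589. 119.  71.]
scene run_key [376. 269.] 0.66 [577.  40.  72.]
scene stop_key [315. 264.] 0.72 [551. -39.  72.]
scene beaker [158. 231.] 0.75 [ 418. -261.   64.]
scene beaker [222. 233.] 0.64 [ 430. -165.   57.]
scene beaker [203. 277.] 0.56 [ 549. -191.   71.]
[ 212.43930144 -587.73284662  231.27343473] [-1.72519662e-01  9.85006073e-01  4.55410949e-05  6.24628124e-06] 0.5
```

View pics/top0.png

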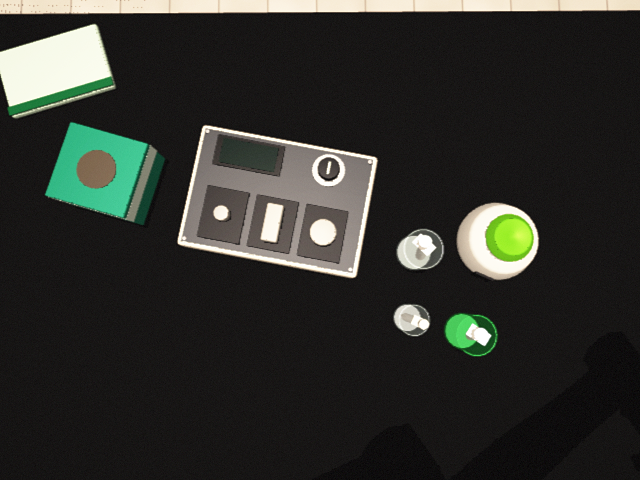

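View pics/scene0.png

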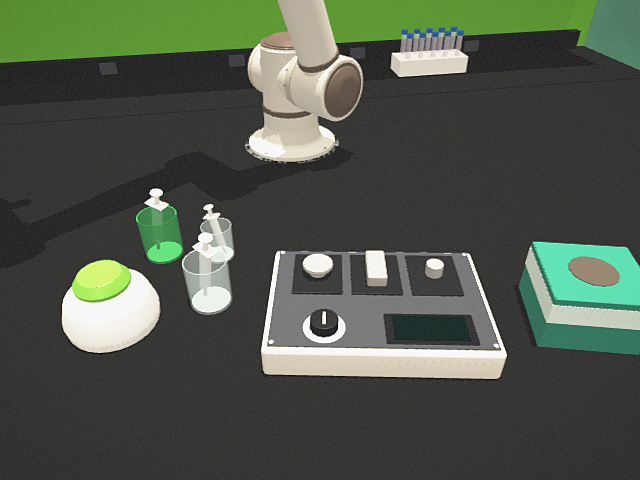

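The top view shows the keys at about (221,213) unlock, (272,222) run and (322,232) stop. The beakers are at (420,250), (412,320) and a green one at (472,334), all on the arm's side of the box. I'll get precise key centres from the depth images.

```bash
python3 - <<'E'
from h import *
from scipy.spatial.transform import Rotation as R
for c in ("top","scene"):
    im,d=arm.get_image(c);i=arm.camera_info(c)
    v,u=np.mgrid[:480,:640];P=np.stack([(u-i['cx'])/i['fx']*d,(v-i['cy'])/i['fy']*d,d,np.ones_like(d)],-1)@np.array(i['extrinsics']).T
    for n,(x,y) in dict(unlock=(583,120),run=(570,40),stop=(555,-38)).items():
        m=(d>0)&(np.hypot(P[...,0]-x,P[...,1]-y)<42)&(abs(P[...,2]-72)<4)
        q=P[m][:,:3];print(c,n,m.sum(),q.mean(0).round(1),((q.min(0)+q.max(0))/2).round(1),np.ptp(q,axis=0).round())
s=arm.read_state();print(s['position'],R.from_quat(s['ee_rot']).as_matrix().round(4),s['contact_force'])
E
```

```text
top unlock 186 [579.8 120.5  72. ] [580.1 121.   71.7] [24. 23.  7.]
top run 647 [563.6  42.4  72. ] [563.7  42.4  71.8] [61. 36.  7.]
top stop 561 [548.  -35.7  72.1] [548.1 -35.4  71.9] [41. 40.  8.]
scene unlock 178 [581.3 119.7  72. ] [579.6 120.4  71.2] [25. 23.  6.]
scene run 546 [567.3  41.4  72.3] [564.2  42.3  71.3] [61. 36.  6.]
scene stop 495 [550.5 -36.2  72.3] [548.  -35.9  71.3] [42. 41.  7.]
[ 212.4457805  -587.76359598  231.32401158] [[-0.9405 -0.3398  0.    ]
 [-0.3398  0.9405 -0.    ]
 [-0.     -0.     -1.    ]] [-0.57001618  0.1909712   0.36956722]
```

Call:
arm_command(rows=[[[-0.735,0.678,0],[0,0,0]],[[-0.735,0.678,0],[0,0,0]],[[-0.735,0.678,0],[0,0,0]],[[-0.735,0.678,0],[0,0,0]],[[-0.735,0.678,0],[0,0,0]]], grip=0)

```text
clock: 1.1
position: [328.2, -364.2, 231.6]
ee_rot: [-0.172, 0.985, -0.0, 0.0]
contact_force: [2.2, -0.1, -0.4]
gripper_width: 12.6
grasp_force: 0.0
```

Call:
arm_command(rows=[[[-0.735,0.678,0],[0,0,0]],[[-0.735,0.678,0],[0,0,0]],[[-0.735,0.678,0],[0,0,0]],[[-0.735,0.678,0],[0,0,0]],[[-0.735,0.678,0],[0,0,0]]])

```text
clock: 1.6
position: [443.5, -142.1, 231.9]
ee_rot: [-0.173, 0.985, -0.0, 0.001]
contact_force: [0.5, -1.3, 0.4]
gripper_width: 0.1
grasp_force: 0.0
```

Call:
arm_command(rows=[[[-0.735,0.678,0],[0,0,0]],[[-0.735,0.678,0],[0,0,0]],[[-0.735,0.678,0],[0,0,0]],[[-0.735,0.678,0],[0,0,0]],[[-0.735,0.678,0],[0,0,0]]])

```text
clock: 2.1
position: [558.7, 79.9, 231.7]
ee_rot: [-0.173, 0.985, 0.0, 0.0]
contact_force: [1.0, -0.2, -0.0]
gripper_width: 0.1
grasp_force: 0.0
```

Call:
arm_command(rows=[[[-0.14,0.131,0],[0,0,0]],[[-0.14,0.131,0.2],[0,0,0]],[[-0.14,0.131,0.4],[0,0,0]],[[-0.14,0.131,0.54],[0,0,0]],[[-0.14,0.131,0.58],[0,0,0]]])

```text
clock: 2.6
position: [577.1, 119.6, 82.0]
ee_rot: [-0.172, 0.985, -0.001, -0.004]
contact_force: [0.5, -0.3, 1.3]
gripper_width: 0.4
grasp_force: 0.0
```

Call:
arm_command(rows=[[[0,0,0],[0,0,0]],[[0,0,0],[0,0,0]],[[0,0,0],[0,0,0]]])

```text
clock: 2.9
position: [581.4, 121.1, 88.9]
ee_rot: [-0.173, 0.985, 0.001, 0.002]
contact_force: [-0.3, -0.6, 0.3]
gripper_width: 0.1
grasp_force: 0.0
```

```bash
python3 - <<'E'
from h import *
im,d=arm.get_image("scene");cv2.imwrite("pics/s1.png",cv2.resize(im[170:350,260:500],None,fx=3,fy=3))
s=arm.read_state();print(s['position'],s['contact_force'])
E
```

```text
[581.20292217 121.02860149  88.73961539] [-0.09271209  1.15552867  0.4983179 ]
```

View pics/s1.png

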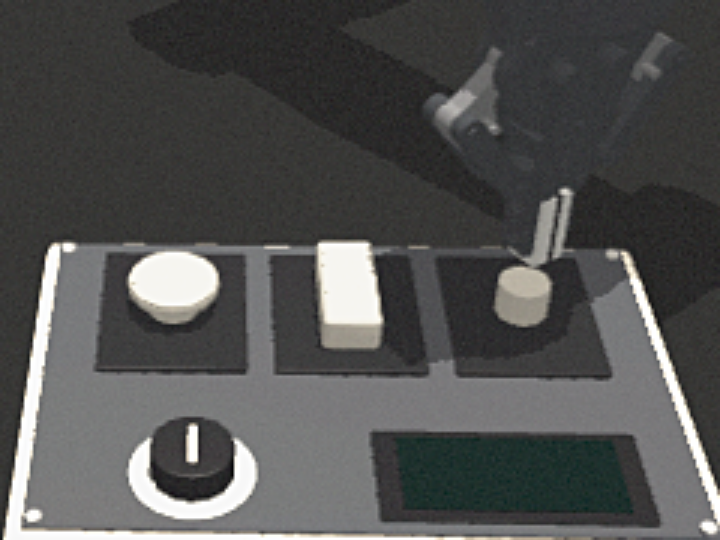

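The tip shows at about crop (540,262), just above the unlock key top at (522,280). I'll check by projection whether that offset is real.

```bash
python3 - <<'E'
from h import *
i=arm.camera_info("scene");T=np.linalg.inv(np.array(i['extrinsics']))
for p in ([581.2,121,88.7],[580,120.5,72],[580,120.5,54]):
    c=T@np.r_[p,1];print((np.array([i['fx']*c[0]/c[2]+i['cx']-260,i['fy']*c[1]/c[2]+i['cy']-170])*3).round())
s=arm.read_state();print(s['position'],s['contact_force'],s['gripper_width'])
E
```

```text
[529. 255.]
[522. 282.]
[517. 313.]
[581.20292217 121.02860149  88.73961539] [-0.09271209  1.15552867  0.4983179 ] -0.22334733576878205
```

The projection agrees, so I'll press the unlock key slowly.

Call:
arm_command(rows=[[[0,0,0.03],[0,0,0]],[[0,0,0.05],[0,0,0]],[[0,0,0.06],[0,0,0]],[[0,0,0.07],[0,0,0]],[[0,0,0.07],[0,0,0]]])

```text
clock: 3.45
position: [579.5, 120.4, 68.5]
ee_rot: [-0.173, 0.985, -0.0, -0.001]
contact_force: [-1.6, -0.5, 2.2]
gripper_width: -0.0
grasp_force: 1.0
```

Call:
arm_command(rows=[[[0,0,0.006],[0,0,0]],[[0,0,0.012],[0,0,0]],[[0,0,0.018],[0,0,0]],[[0,0,0.018],[0,0,0]],[[0,0,0.018],[0,0,0]]])

```text
clock: 3.95
position: [579.7, 120.4, 66.0]
ee_rot: [-0.173, 0.985, -0.0, 0.0]
contact_force: [-4.9, -0.5, 10.8]
gripper_width: 0.1
grasp_force: 5.2
```

Force is 10.8 N at 66.0 mm, so the key is bottomed and has clicked. I'll lift and move over the run key.

Call:
arm_command(rows=[[[0,0,-0.04],[0,0,0]],[[0,0,-0.1],[0,0,0]],[[0,0,-0.16],[0,0,0]],[[0,0,-0.16],[0,0,0]],[[0,0,-0.16],[0,0,0]]])

```text
clock: 4.45
position: [579.9, 120.6, 104.2]
ee_rot: [-0.172, 0.985, 0.0, 0.0]
contact_force: [-0.3, -0.9, -0.6]
gripper_width: -0.0
grasp_force: 0.0
```

Call:
arm_command(rows=[[[0.06,-0.09,0],[0,0,0]],[[0.12,-0.18,0],[0,0,0]],[[0.167,-0.274,0],[0,0,0]],[[0.167,-0.274,0],[0,0,0]],[[0.167,-0.274,0],[0,0,0]]])

```text
clock: 4.95
position: [563.5, 41.5, 103.5]
ee_rot: [-0.172, 0.985, -0.0, -0.001]
contact_force: [0.1, 0.1, 0.4]
gripper_width: -0.0
grasp_force: 0.0
```

Call:
arm_command(rows=[[[0,0,0.03],[0,0,0]],[[0,0,0.06],[0,0,0]],[[0,0,0.07],[0,0,0]],[[0,0,0.07],[0,0,0]],[[0,0,0.07],[0,0,0]]])

```text
clock: 5.45
position: [564.0, 42.2, 86.6]
ee_rot: [-0.173, 0.985, -0.0, -0.0]
contact_force: [0.3, 0.3, 0.2]
gripper_width: 0.2
grasp_force: 0.0
```

Call:
arm_command(rows=[[[0,0,0.03],[0,0,0]],[[0,0,0.055],[0,0,0]],[[0,0,0.07],[0,0,0]],[[0,0,0.08],[0,0,0]],[[0,0,0.085],[0,0,0]]])

```text
clock: 5.95
position: [563.9, 41.9, 66.4]
ee_rot: [-0.173, 0.985, -0.0, -0.0]
contact_force: [-3.9, 0.6, 9.5]
gripper_width: 0.2
grasp_force: 4.7
```

Call:
arm_command(rows=[[[0,0,0.008],[0,0,0]],[[0,0,0.016],[0,0,0]],[[0,0,0.016],[0,0,0]],[[0,0,0.016],[0,0,0]]])

```text
clock: 6.35
position: [563.9, 41.9, 64.0]
ee_rot: [-0.173, 0.985, -0.0, 0.0]
contact_force: [-5.5, 0.3, 15.3]
gripper_width: 0.1
grasp_force: 7.8
```

The run key bottomed at 64.0 mm with 15 N. I'll lift clear.

Call:
arm_command(rows=[[[0,0,-0.04],[0,0,0]],[[0,0,-0.16],[0,0,0]],[[0,0,-0.32],[0,0,0]],[[0,0,-0.48],[0,0,0]],[[0,0,-0.6],[0,0,0]]])

```text
clock: 6.85
position: [564.3, 41.9, 214.0]
ee_rot: [-0.173, 0.985, 0.0, 0.001]
contact_force: [0.2, 0.4, -0.2]
gripper_width: -0.2
grasp_force: 0.0
```

Call:
arm_command(rows=[[[0,0,0],[0,0,0]],[[0,0,0],[0,0,0]],[[0,0,0],[0,0,0]],[[0,0,0],[0,0,0]]])

```text
clock: 7.25
position: [563.1, 41.7, 209.9]
ee_rot: [-0.172, 0.985, -0.0, -0.002]
contact_force: [1.3, -0.0, -0.2]
gripper_width: -0.1
grasp_force: 0.0
```

```bash
python3 - <<'E'
from h import *
im,d=arm.get_image("scene");cv2.imwrite("pics/s2.png",im)
for n,p in dict(unlock=(434,264),run=(376,263),stop=(317,263)).items(): print(n,world("scene",p,d,1).round(1))
print(arm.read_state()['position'],arm.read_state()['contact_force'])
E
```

```text
unlock [580.7 120.   72.7]
run [564.2  43.2  72.7]
stop [549.8 -36.1  72.9]
[563.22289201  41.69048403 210.03895281] [0.08974841 0.65586373 0.24766628]
```

View pics/s2.png

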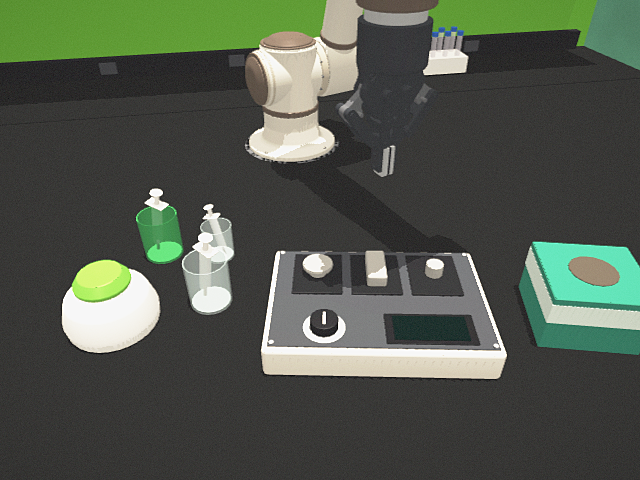

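All three keys, at (434,268), (376,268) and (317,265), are back up at about 72 mm. The beakers at (207,280), (216,240) and (160,235) haven't moved, and the arm is clear.

```bash
python3 -c "
from bench import arm
print(arm.job_done())"
```

```text
the job is handed in; nothing more can be done
None
```

I pressed the unlock key and then the run key all the way down, past their click points. Both sprang back, the stop key and beaker were left untouched, and the job was handed in at about 7.3 s.

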